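Close the tube incubator and hold the reference thermometer in its port

ROBOT

A 6-joint arm with a two-finger parallel gripper is mounted at the origin on the work surface. World frame = base frame: x ahead of the robot, y to its left, z up, the work surface at z = 0. Lengths are in mm, angles in rad, forces in N, time in s.
With the tool pointing down it reaches from about 375 to 825 mm from the base axis. Payload 5.5 kg.
Tool frame: the origin (TCP) lies at the very end of the fingers, on their centre line; the grasp point (between the pads) lies 19 mm behind it; y points along the fingers, x is the direction in which the jaws open and shut, and the axes are right-handed (so a half turn about y gives the same grasp; the last joint's range is limited). The gripper opens to 85 mm and grips with 20 to 120 N. Pads are 22 mm wide; open, the fingers measure 114 mm over their backs; the gripper's body (76 mm by 85 mm) begins 54 mm behind the grasp point. The pads swing forward as they close: fully open they stand 13 mm farther back than shut.
Start: joints at [-1.254, 0.314, -0.047, 1.21, 0, 1.571], TCP at [186.913, -570.139, 231.299] pointing down, gripper open.
Joint ranges: [-2.67, 2.67], [-0.69, 1.73], [-1.03, 1.25], [-2.08, 2.16], [-1.42, 1.45], [-3.14, 3.14]. Speed limits (rad/s): [2.39, 2.39, 3.01, 3.14, 3.14, 3.14].

INTERFACE

Orientations are given as a unit quaternion [x, y, z, w].
In Python, from plant import telemetry, eyes, ctrl gives the robot as it stands.
- The arm moves only by the tool jog_arm, never from a script. Its argument "steps" is a list of rows, each a list of 2 entries, a list of its own where there are three numbers: the shift along the tool's x, y, z in m, then the turn, a rotation vector about the tool's x, y, z in rad. A call has exactly 8 rows; each row is the pose to reach, as a shift and turn from the pose commanded when the call began, along the tool's axes at that moment; what a row does not reach only later rows make up. A row lasts 1/12 s, in which the tool goes at most 41.7 mm and 7.16 degrees, less where a joint would pass 70% of its speed; a pose out of reach is approached as far as the arm can. A call with a gripper value outside its range is refused whole. "hand" is the opening, from 0 (shut) to 1 (fully open), set as the call begins (left out, the last holds). The fingers move at their own pace and stop on an object; the grip force is fixed at half the most. Time passes only in rows, so rows that repeat a pose let the fingers close, or fill a call up. It gives the time, the measured TCP pose, the force and the opening at its end, in the units of the state.
- telemetry.read_state(): the state, without advancing time (a new reading comes with each control period).
- eyes.snapshot(name): name is "side" or "top"; returns a dict with "img" (480x640x3 uint8, red, green, blue), "fx", "fy", "cx", "cy" (pixels), "dist_coeffs" ([k1, k2, p1, p2, k3] as OpenCV has them; the pictures are not rectified), "R" (3x3) and "t" (3): a world point X has camera coordinates R X + t. Camera axes: x right, y down, z forward; pixel columns grow to the right and rows downward; lengths in mm; the calibration is good to about 2 mm. A picture is of the moment at which its call begins. There is no depth.
- ctrl.finish_job(): hands the job in, once; it reports no verdict.
The state is a dict: "clock": time; "joints": joint angles; "qvel": joint speeds; "tau": joint torques, N m; "tcp_pos": TCP position; "tcp_rot": TCP orientation; "contact_force": force on the tool from outside, world axes, zero at the start; "wrist_torque": the same for the moment, N m; "width": finger opening in mm.
Only numpy, scipy, OpenCV 4.12 (cv2) and the standard library are available. Lean on these libraries where they do the work, as an engineer would, in place of code of your own. Each camera call takes 0.05 s, during which the arm holds its last target.

TASK

The tube incubator is loaded: push its hinged lid fully shut. Then take the handled reference thermometer out of its holder and lower its stem upright through the middle of the round port in the lid until the black ring on the stem is level with the top of the port's collar, without letting the thermometer touch the incubator anywhere. Finish while still holding it there, still and centred, so that it hangs free in the chamber; leave the two tube racks and the bottle as they stand.

Things in the scene. Friction and masses are not known exactly. Their poses are not given: they have to be found in the camera images.
- incubator: White bench tube incubator, 265 mm deep (x) by 220 mm wide (y), fixed. Origin on the bench under the middle; its front with the low sloping control console (outermost 60 mm, 95 mm high) faces its -x. Behind the console is the well full of capped tubes, its rim 135 mm above the bench; below the port is a free place, the nearest tubes 26 mm away centre to centre and reaching to 124 mm above the bench. The lid is part of this body and is hinged at the back.
- lid (a joint): Lid angle, rad: 0 = fully shut, grows as the front edge swings up and back (1.4 at most). Stiff hinge: the lid stays where it is left and closes with a push of about 2 to 5 N near its front edge, on the outer face.
- lid_hinge (a point): Point on the hinge line, mid width, at the lid's underside: at (+120, 0, +136) mm in the incubator's frame. The lid turns about the incubator's y axis here. Axes are the lid's: -x towards its front edge, z out of its outer face.
- lid_edge (a point): Point on the outer (upper) face of the white lid, mid width, 190 mm from the hinge line, 10 mm inside the front edge: the place to push. The lid is 200 mm from hinge to front edge, 210 mm wide, 12 mm thick, and a 15 mm grip lip 90 mm wide stands out beyond the front edge. Axes as lid_hinge.
- port (a point): Centre of the top rim of the port: a round steel collar on the lid, bore 22 mm, 32 mm outside, standing 15 mm above the lid's outer face; the bore goes on straight through the lid, 27 mm long in all. It lies mid width, 105 mm from the hinge line; with the lid shut its rim is 163 mm above the bench and its z axis points up along the bore.
- holder: Weighted round holder, fixed: foot 80 mm across, upright tube 25 to 29 mm across, 118 mm high, with a 10 mm bore in which the thermometer's stem stands. Origin on the bench under its axis.
- probe_grip (a point): Centre of the thermometer's round grey handle (18 mm diameter, 80 mm long), half-way up it, z axis up along the stem and handle. In the holder the handle's lower end rests on the holder's top, so this point is 158 mm above the bench. The whole thermometer is 180 mm long and weighs about 80 g. It stands loose and upright and is lifted straight up, by 105 mm or more to clear the holder.
- probe_ring (a point): Centre of the black immersion ring on the stem (8 mm across, 3 mm high), 65 mm above the tip and 75 mm below probe_grip. The stem is steel, 6 mm diameter, 100 mm long, on the handle's axis.
- probe_tip (a point): Lower tip of the stem, on its axis, 140 mm below probe_grip.
- probe: The whole thermometer; origin at the tip of the stem, z up along it.
- rack_short: Bystander: low black tube rack, 120 by 98 mm, with short capped tubes, 78 mm high overall. Loose. Origin on the bench under the middle.
- rack_tall: Bystander: white tube rack, 98 by 98 mm, with capped tubes, 105 mm high overall. Loose. Origin on the bench under the middle.
- bottle: Bystander: white bottle, 60 mm diameter, 150 mm high. Loose. Origin on the bench under the middle.
There are look-alikes about, which are no part of the job. What is shaped like the probe but purple is not meant.

How it is judged:
By the outcome, as a careful person would: the job done as asked, in the order asked, and still so for the second after the job is handed in, while the arm keeps its last pose, push and grip.
It also fails if it takes over 67 s, if anything falls off the work surface, if the arm or the gripper's body presses on something with over 40 N, if the wrist force passes 120 N, or if a joint passes its speed limit or range.

## Working session

There is one attempt and no reset: what is moved stays moved. The work goes in short steps, Python scripts to look and compute and a tool call to move; the robot and the scene stay as the last step left them, time stands still between calls to the robot, and variables do not carry over. Pictures are saved under pics/ and viewed, and the job is handed in when it is done.

Besides the shell and the picture viewer there is one more tool, called by a JSON object that holds its "api" and its "payload", one argument or row to a line. jog_arm: Moves the arm, as the interface text tells. Its arguments: {"type":"object","properties":{"steps":{"type":"array"},"hand":{"type":"number"}},"required":["steps"]}

```bash
ls; mkdir -p pics
python3 - <<'E'
from plant import telemetry, eyes, ctrl
import cv2,numpy as np
print(telemetry.read_state())
for n in ("side","top"):
    s=eyes.snapshot(n); cv2.imwrite(f"pics/{n}0.png",s["img"][:,:,::-1]); np.save(f"pics/{n}0.npy",s,allow_pickle=True)
    print(n,{k:v for k,v in s.items() if k!="img"})
E
```

```text
pics
{'clock': 0.0, 'joints': array([-1.25400791e+00,  3.14234504e-01, -4.80591742e-02,  1.21020140e+00,
       -1.35538745e-05,  1.57079084e+00]), 'qvel': array([-0.00109375,  0.00092773, -0.0018801 , -0.00023236,  0.0019291 ,
        0.00040939]), 'tau': array([-1.27983705e-03, -5.39593756e+01,  3.39746189e+01,  1.90833810e-02,
       -2.25021890e-04,  1.17532309e-06]), 'tcp_pos': array([ 186.72809409, -569.60448484,  230.43820712]), 'tcp_rot': array([-0.57225971,  0.41536201, -0.41438367,  0.57295672]), 'contact_force': array([0.06383793, 0.08904003, 0.29234306]), 'wrist_torque': array([0.03659562, 0.01098929, 0.0174009 ]), 'width': 85.05927718288774}
side {'fx': 498.0105831241636, 'fy': 498.0105831241636, 'cx': 314.02983834609404, 'cy': 250.86593203837276, 'dist_coeffs': array([-0.0179006,  0.       ,  0.       ,  0.       ,  0.       ]), 'R': array([[ 0.98355102, -0.17873031, -0.02613181],
       [-0.10981832, -0.47681887, -0.8721145 ],
       [ 0.14341315,  0.86063886, -0.48860355]]), 't': array([-538.58455475,  150.25378094,  992.8810212 ])}
top {'fx': 454.21301918760054, 'fy': 454.21301918760054, 'cx': 315.8771423246433, 'cy': 241.37452620634363, 'dist_coeffs': array([-0.1085277,  0.       ,  0.       ,  0.       ,  0.       ]), 'R': array([[ 1.51750038e-02, -9.99878882e-01,  3.45563812e-03],
       [-9.83036755e-01, -1.55509816e-02, -1.82748204e-01],
       [ 1.82779808e-01, -6.23814601e-04, -9.83153677e-01]]), 't': array([  11.60159522,  567.03160798, 1083.15010079])}
```

View pics/side0.png

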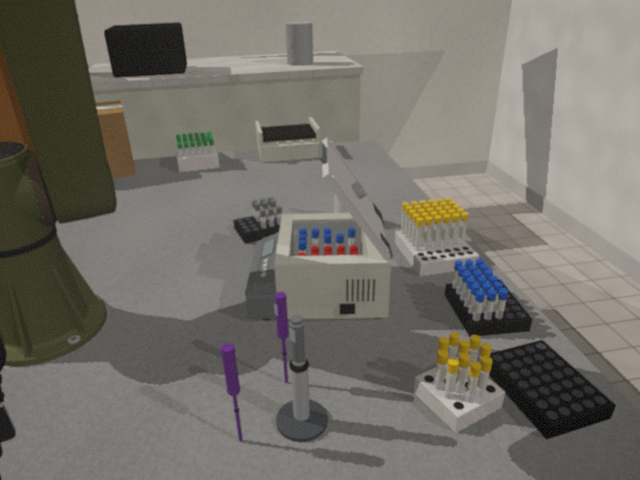

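View pics/top0.png

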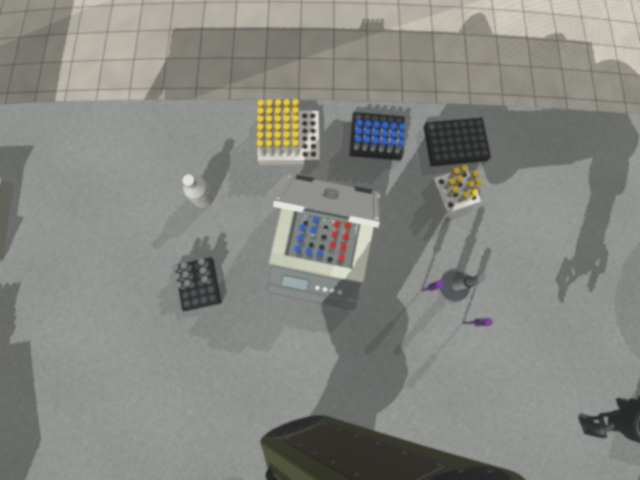

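The side view shows the holder's foot at about (302,420) and the grey handle at about (297,338). Two purple look-alikes stand at (232,370) and (282,315), and the lid is open with its edge near (330,150). The top view has the incubator at about (325,240), the holder at (458,285) and the port on the raised lid at (331,194). Next I'll zoom in.

```bash
cat > h.py <<'E'
import numpy as np, cv2
from scipy.spatial.transform import Rotation as Rn
def load(n): return np.load(f"pics/{n}.npy",allow_pickle=True).item()
def snap(n,tag):
    from plant import eyes
    s=eyes.snapshot(n); np.save(f"pics/{n}{tag}.npy",s,allow_pickle=True); cv2.imwrite(f"pics/{n}{tag}.png",s["img"][:,:,::-1]); return s
def K(s): return np.array([[s["fx"],0,s["cx"]],[0,s["fy"],s["cy"]],[0,0,1]])
def ray(s,uv):
    p=cv2.undistortPoints(np.array([[uv]],float),K(s),s["dist_coeffs"])[0,0]
    return -s["R"].T@s["t"], s["R"].T@np.array([p[0],p[1],1.])
def onz(s,uv,z):
    o,d=ray(s,uv); return o+d*(z-o[2])/d[2]
def two(s1,u1,s2,u2):
    o1,d1=ray(s1,u1);o2,d2=ray(s2,u2)
    A=np.c_[d1,-d2]; x=np.linalg.lstsq(A,o2-o1,rcond=None)[0]
    a=o1+d1*x[0];b=o2+d2*x[1]; return (a+b)/2,np.linalg.norm(a-b)
def proj(s,X):
    return cv2.projectPoints(np.array(X,float).reshape(-1,1,3),cv2.Rodrigues(s["R"])[0],s["t"],K(s),s["dist_coeffs"])[0][:,0]
def crop(s,x0,y0,x1,y1,f,name,pts=None):
    im=cv2.resize(s["img"][y0:y1,x0:x1,::-1],None,fx=f,fy=f,interpolation=cv2.INTER_CUBIC)
    if pts is not None:
        for p in pts: cv2.circle(im,(int((p[0]-x0+.5)*f),int((p[1]-y0+.5)*f)),3,(0,255,0),-1)
    cv2.imwrite("pics/"+name,im)
E
python3 - <<'E'
from h import *
s=load("side0");t=load("top0")
crop(s,200,260,360,450,3,"c1.png");crop(t,400,230,520,350,5,"c2.png");crop(t,250,160,400,320,3.7,"c3.png");crop(s,230,130,400,330,3,"c4.png")
E
```

```text
(no output)
```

View pics/c1.png

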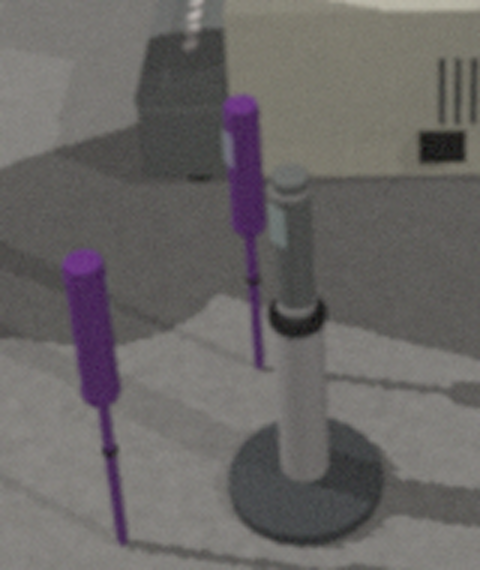

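View pics/c2.png

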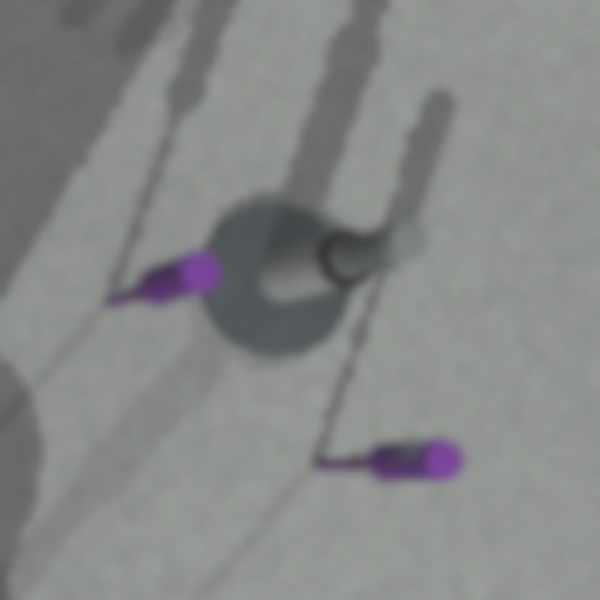

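View pics/c3.png

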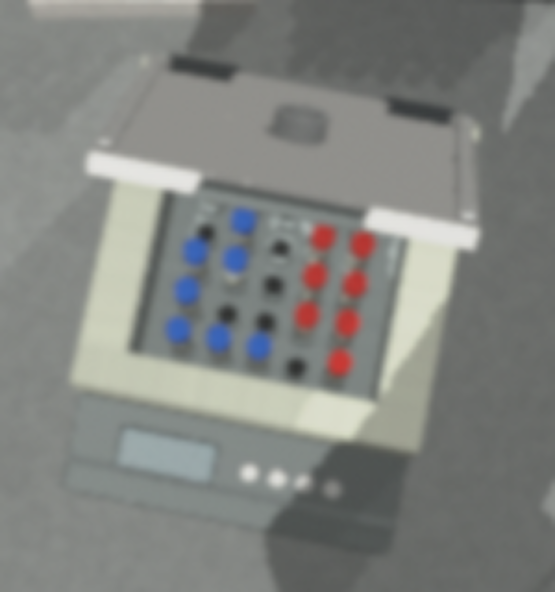

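View pics/c4.png

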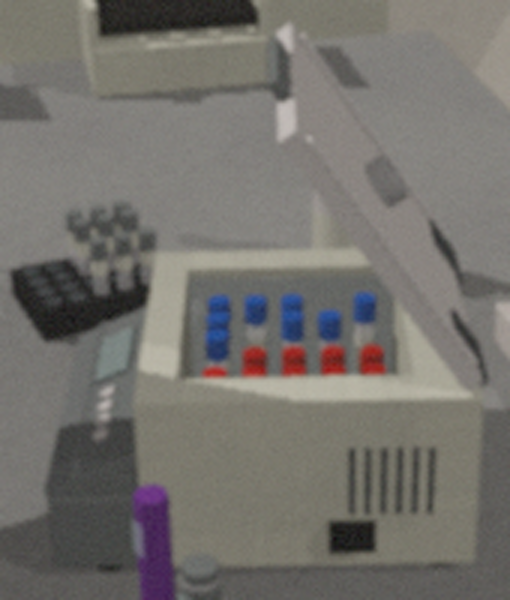

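Run:
```python
from h import *
s=load("side0");t=load("top0")
print("cams",-s["R"].T@s["t"],-t["R"].T@t["t"])
c3=lambda x,y:(250+x/3.7-.5,160+y/3.7-.5)
c4=lambda x,y:(230+x/3-.5,130+y/3-.5)
c1=lambda x,y:(200+x/3-.5,260+y/3-.5)
c2=lambda x,y:(400+x/5-.5,230+y/5-.5)
A=two(t,c3(420,451),s,c4(137,400));B=two(t,c3(72,384),s,c4(158,252))
print("FR",A,"FL",B)
print(onz(t,c3(420,451),135),onz(t,c3(72,384),135),onz(s,c4(137,400),135),onz(s,c4(158,252),135))
# lid white edge corners, lip
print("lid R edge", two(t,c3(478,238),s,c4(280,130)))
print("lid edge R,L top", onz(t,c3(478,238),280))
# holder
print("foot top",onz(t,c2(278,275),5),onz(s,c1(306,480),8))
print("handle top",two(t,c2(405,243),s,c1(290,178)))
print("purple A tips",onz(t,c2(112,300),0),onz(s,c1(260,367),0),"B",onz(t,c2(317,463),0),onz(s,c1(123,543),0))
print("purple tops",two(t,c2(201,270),s,c1(241,107)),two(t,c2(444,459),s,c1(84,262)))
print(two(t,(183,183),s,(0,0))[1])
```

```text
cams [ 403.83381133 -879.12952974  602.08950027] [ 359.25888999   21.09377302 1168.4869212 ]
FR (array([461.2513053 , -88.36203813, 137.00385738]), np.float64(2.464574687328125)) FL (array([500.39829767, 127.37780013, 134.60257228]), np.float64(3.600451281639272))
[460.20904191 -88.54238851 135.        ] [498.52947169 127.37875841 135.        ] [462.74550553 -84.76628798 135.        ] [502.14760545 126.95908385 135.        ]
lid R edge (array([ 554.11553569, -100.89846158,  308.27538801]), np.float64(3.3815759876626204))
lid edge R,L top [ 562.30347805 -105.13428528  280.        ]
foot top [ 467.58481231 -342.20966133    5.        ] [ 465.49028321 -346.06404448    8.        ]
handle top (array([ 465.41156652, -340.46551384,  194.45846496]), np.float64(1.9593756357850391))
purple A tips [ 454.23636357 -255.76770013    0.        ] [ 453.72492563 -253.2625175     0.        ] B [ 371.17292908 -361.21896873    0.        ] [ 371.30367647 -360.10313621    0.        ]
purple tops (array([ 453.51695323, -253.87426148,  177.15542605]), np.float64(0.149429078594458)) (array([ 371.62717922, -359.98200726,  178.6209217 ]), np.float64(0.9582087805780536))
457.28370220591336
```

```bash
cat >> h.py <<'E'
def st():
    from plant import telemetry
    s=telemetry.read_state(); R=Rn.from_quat(s["tcp_rot"]).as_matrix()
    print("t",round(s["clock"],3),"tcp",s["tcp_pos"].round(1),"w",round(s["width"],1),"F",s["contact_force"].round(1),"q",s["joints"].round(3)); print("R",R.round(3).tolist())
    return s,R
INC=np.array([552.,6.8,0]); YAW=np.deg2rad(-10.3)
def w(x,y,z): c,s_=np.cos(YAW),np.sin(YAW); return np.array([INC[0]+c*x-s_*y,INC[1]+s_*x+c*y,z])
E
python3 - <<'E'
from h import *
s,R=st()
t=load("top0");sd=load("side0")
# check projected incubator model pts
a=1.05
def lid(r,y,n,a): return w(120-r*np.cos(a)+n*np.sin(a),y,136+r*np.sin(a)+n*np.cos(a))
pts=[w(-72.5,-110,135),w(-72.5,110,135),w(132.5,-110,135),w(-132.5,-110,95),lid(200,-105,12,a),lid(200,105,12,a),lid(200,-105,0,a),lid(0,-105,12,a),lid(0,105,12,a),lid(105,0,27,a)]
crop(t,250,160,400,320,3.7,"d3.png",proj(t,pts));crop(sd,230,130,400,330,3,"d4.png",proj(sd,pts))
E
```

```text
t 0.1 tcp [ 186.7 -569.6  230.5] w 85.5 F [-0.4  0.5 -1. ] q [-1.254  0.314 -0.048  1.21   0.     1.571]
R [[0.312, -0.0, 0.95], [-0.95, 0.002, 0.312], [-0.002, -1.0, 0.0]]
```

View pics/d3.png

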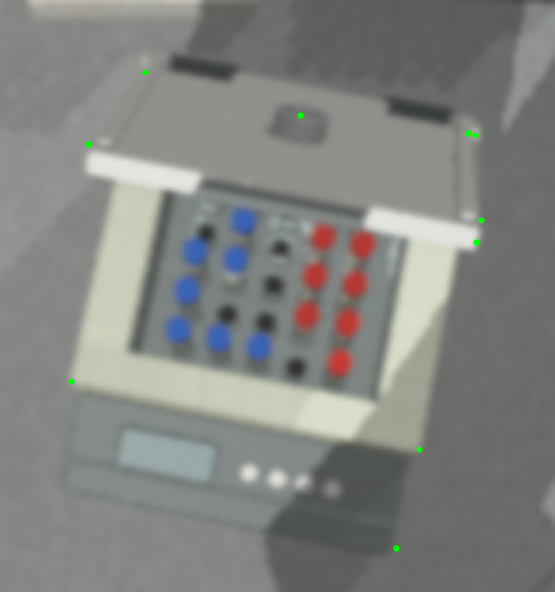

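View pics/d4.png

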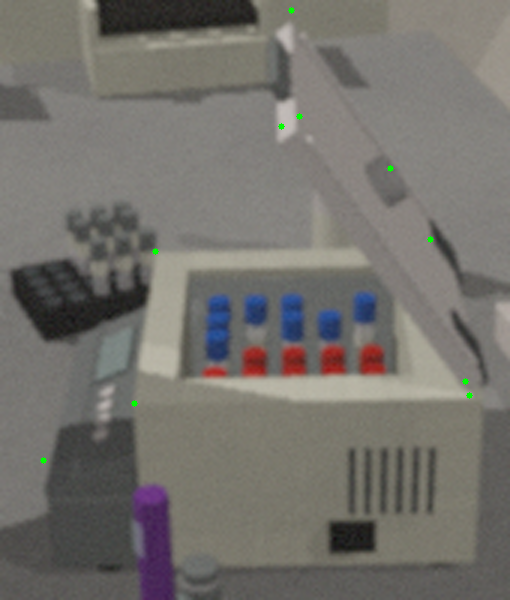

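```bash
cat >> h.py <<'E'
def goto(P,yawdeg=None,R=None,p=None):
    s,Rm=st()
    if p is None: p=s["tcp_pos"]
    R=Rm if R is None else R
    sh=R.T@(np.array(P)-p)/1000
    if yawdeg is None: rv=np.zeros(3)
    else:
        c,s_=np.cos(np.deg2rad(yawdeg)),np.sin(np.deg2rad(yawdeg))
        T=np.array([[c,0,-s_],[s_,0,c],[0,-1,0]])
        rv=Rn.from_matrix(R.T@T).as_rotvec()
    print("shift",sh.round(4),"dist",np.linalg.norm(sh).round(3),"turn",rv.round(4)); return sh,rv
E
python3 - <<'E'
from h import *
goto([360,-330,380],-40)
E
```

```text
t 0.1 tcp [ 186.7 -569.6  230.5] w 85.5 F [-0.4  0.5 -1. ] q [-1.254  0.314 -0.048  1.21   0.     1.571]
R [[0.312, -0.0, 0.95], [-0.95, 0.002, 0.312], [-0.002, -1.0, 0.0]]
shift [-0.174  -0.1492  0.2393] dist 0.331 turn [-5.000e-04 -5.559e-01 -1.600e-03]
```

{"api": "jog_arm", "payload": {
  "hand": 0,
  "steps": [
    [[-0.02,-0.02,0.028],[0,-0.07,0]],
    [[-0.042,-0.04,0.058],[0,-0.14,0]],
    [[-0.064,-0.06,0.088],[0,-0.21,0]],
    [[-0.086,-0.08,0.118],[0,-0.28,0]],
    [[-0.108,-0.1,0.148],[0,-0.35,0]],
    [[-0.13,-0.12,0.178],[0,-0.42,0]],
    [[-0.152,-0.135,0.208],[0,-0.49,0]],
    [[-0.174,-0.149,0.239],[0,-0.556,0]]
  ]
}}

```text
clock: 0.77
tcp_pos: [360.3, -328.9, 381.3]
tcp_rot: [0.665, -0.241, 0.241, -0.665]
contact_force: [0.8, -0.7, -0.2]
width: 0.1
```

Run:
```python
from h import *
print(w(80,0,370))
goto(w(80,0,370),-10.3)
```

```text
[630.71080303  -7.50417721 370.        ]
t 0.767 tcp [ 360.3 -328.9  381.3] w 0.1 F [ 0.8 -0.7 -0.2] q [-0.74   0.081  0.004  1.493  0.     1.526]
R [[0.768, 0.0, 0.641], [-0.641, -0.0, 0.768], [0.001, -1.0, -0.0]]
shift [0.0018 0.0113 0.42  ] dist 0.42 turn [ 2.000e-04 -5.154e-01  6.000e-04]
```

{"api": "jog_arm", "payload": {
  "steps": [
    [[0,0,0.035],[0,-0.06,0]],
    [[0,0,0.072],[0,-0.12,0]],
    [[0,0,0.11],[0,-0.18,0]],
    [[0,0,0.148],[0,-0.24,0]],
    [[0,0,0.186],[0,-0.3,0]],
    [[0,0,0.224],[0,-0.36,0]],
    [[0,0.002,0.262],[0,-0.42,0]],
    [[0,0.004,0.3],[0,-0.515,0]]
  ]
}}

```text
clock: 1.43
tcp_pos: [553.4, -98.8, 376.0]
tcp_rot: [0.704, -0.063, 0.063, -0.704]
contact_force: [-0.5, -1.0, -0.8]
width: 0.4
```

Run:
```python
from h import *
goto(w(82,0,370),-10.3)
goto(w(82,0,300),-10.3)
```

```text
t 1.433 tcp [553.4 -98.8 376. ] w 0.4 F [-0.5 -1.  -0.8] q [-0.177  0.228  0.165  1.509 -0.     1.574]
R [[0.984, -0.0, 0.179], [-0.179, -0.0, 0.984], [-0.0, -1.0, -0.0]]
shift [0.0618 0.006  0.1037] dist 0.121 turn [ 0.0001  0.0003 -0.0003]
t 1.433 tcp [553.4 -98.8 376. ] w 0.4 F [-0.5 -1.  -0.8] q [-0.177  0.228  0.165  1.509 -0.     1.574]
R [[0.984, -0.0, 0.179], [-0.179, -0.0, 0.984], [-0.0, -1.0, -0.0]]
shift [0.0618 0.076  0.1037] dist 0.143 turn [ 0.0001  0.0003 -0.0003]
```

{"api": "jog_arm", "payload": {
  "steps": [
    [[0.025,0,0.03],[0,0,0]],
    [[0.05,0,0.06],[0,0,0]],
    [[0.062,0.005,0.09],[0,0,0]],
    [[0.062,0.015,0.104],[0,0,0]],
    [[0.062,0.035,0.104],[0,0,0]],
    [[0.062,0.058,0.104],[0,0,0]],
    [[0.062,0.076,0.104],[0,0,0]],
    [[0.062,0.076,0.104],[0,0,0]]
  ]
}}

```text
clock: 2.1
tcp_pos: [629.7, -9.6, 295.5]
tcp_rot: [0.704, -0.067, 0.062, -0.704]
contact_force: [-0.8, -0.2, -1.3]
width: -0.1
```

Run:
```python
from h import *
s,R=st()
s=snap("side","1")
crop(s,230,60,430,330,2.2,"e1.png")
p=telemetry=None
h=15;p0=w(82,0,300)
for a in (1.03,.9,.8,.7,.6,.5,.4,.3,.2,.1,.05,0,-.02):
    r=178
    x=120-r*np.cos(a)+12*np.sin(a)+h; z=136+r*np.sin(a)+12*np.cos(a)
    print(a,round(x,1),round(z,1),"rel tool",round(x-82),round(300-z))
```

```text
t 2.1 tcp [629.7  -9.6 295.5] w -0.1 F [-0.8 -0.2 -1.3] q [-0.015  0.365  0.169  1.382 -0.     1.738]
R [[0.983, -0.008, 0.182], [-0.182, -0.0, 0.983], [-0.007, -1.0, -0.001]]
1.03 53.6 294.8 rel tool -28 5
0.9 33.8 282.9 rel tool -48 17
0.8 19.6 272.0 rel tool -62 28
0.7 6.6 259.8 rel tool -75 40
0.6 -5.1 246.4 rel tool -87 54
0.5 -15.5 231.9 rel tool -97 68
0.4 -24.3 216.4 rel tool -106 84
0.3 -31.5 200.1 rel tool -114 100
0.2 -37.1 183.1 rel tool -119 117
0.1 -40.9 165.7 rel tool -123 134
0.05 -42.2 156.9 rel tool -124 143
0 -43.0 148.0 rel tool -125 152
-0.02 -43.2 144.4 rel tool -125 156
```

View pics/e1.png

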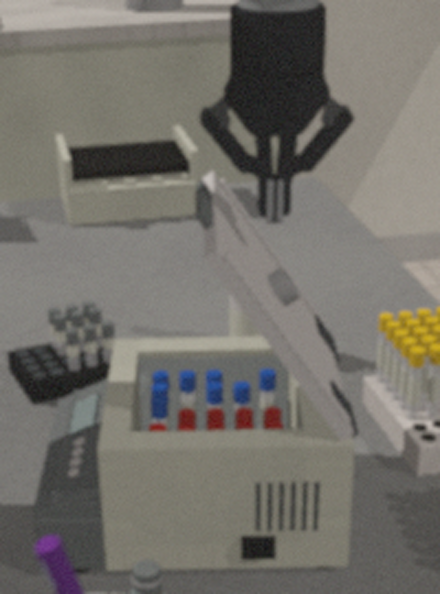

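{"api": "jog_arm", "payload": {
  "steps": [
    [[-0.03,0.004,0],[0,0,0]],
    [[-0.046,0.013,0],[0,0,0]],
    [[-0.06,0.023,0],[0,0,0]],
    [[-0.073,0.036,0],[0,0,0]],
    [[-0.084,0.049,0],[0,0,0]],
    [[-0.095,0.064,0],[0,0,0]],
    [[-0.104,0.079,0],[0,0,0]],
    [[-0.111,0.095,0],[0,0,0]]
  ]
}}

```text
clock: 2.82
tcp_pos: [523.6, 10.5, 207.2]
tcp_rot: [-0.704, 0.064, -0.066, 0.704]
contact_force: [-1.7, 0.7, 3.7]
width: -0.2
```

Run:
```python
from h import *
s,R=st()
d=s["tcp_pos"]-INC; print("inc",R.T@d)
x=snap("side","2"); crop(x,230,60,430,330,2.2,"e2.png")
```

```text
t 2.817 tcp [523.6  10.5 207.2] w -0.2 F [-1.7  0.7  3.7] q [ 0.02   0.179 -0.276  1.112  0.     1.774]
R [[0.983, 0.003, 0.182], [-0.182, 0.0, 0.983], [0.003, -1.0, 0.001]]
inc [ -27.90637653 -207.29360925   -1.39145427]
```

View pics/e2.png

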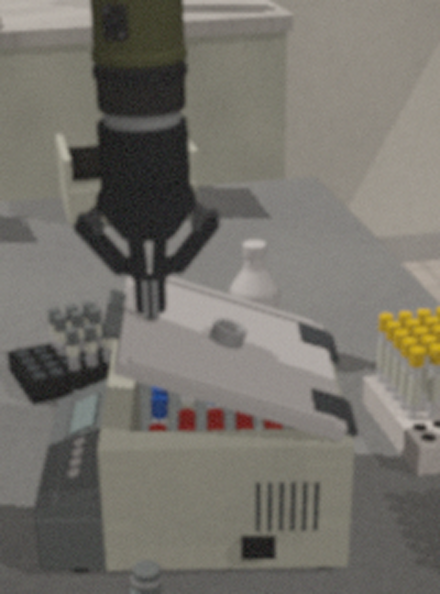

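{"api": "jog_arm", "payload": {
  "steps": [
    [[-0.004,0.009,0],[0,0,0]],
    [[-0.007,0.02,0],[0,0,0]],
    [[-0.009,0.03,0],[0,0,0]],
    [[-0.011,0.039,0],[0,0,0]],
    [[-0.012,0.046,0],[0,0,0]],
    [[-0.012,0.051,0],[0,0,0]],
    [[-0.012,0.053,0],[0,0,0]],
    [[-0.012,0.054,0],[0,0,0]]
  ]
}}

```text
clock: 3.53
tcp_pos: [511.3, 12.8, 150.9]
tcp_rot: [-0.704, 0.065, -0.064, 0.704]
contact_force: [-2.7, 0.4, 2.3]
width: -0.0
```

Run:
```python
from h import *
s,R=st()
```

```text
t 3.533 tcp [511.3  12.8 150.9] w -0.0 F [-2.7  0.4  2.3] q [ 0.025  0.198 -0.387  0.987  0.     1.779]
R [[0.983, -0.001, 0.182], [-0.182, 0.0, 0.983], [-0.001, -1.0, 0.0]]
```

Keep pressing gently until the force shows the lid has hit its stop.

{"api": "jog_arm", "payload": {
  "steps": [
    [[0,0.001,0],[0,0,0]],
    [[0,0.002,0],[0,0,0]],
    [[0,0.003,0],[0,0,0]],
    [[0,0.004,0],[0,0,0]],
    [[0,0.005,0],[0,0,0]],
    [[0,0.005,0],[0,0,0]],
    [[0,0.005,0],[0,0,0]],
    [[0,0.005,0],[0,0,0]]
  ]
}}

```text
clock: 4.2
tcp_pos: [511.6, 12.7, 147.9]
tcp_rot: [-0.704, 0.064, -0.065, 0.704]
contact_force: [-6.8, -0.5, 15.1]
width: 0.0
```

Run:
```python
from h import *
s,R=st()
x=snap("side","3"); crop(x,230,60,430,330,2.2,"e3.png")
```

```text
t 4.2 tcp [511.6  12.7 147.9] w 0.0 F [-6.8 -0.5 15.1] q [ 0.025  0.199 -0.393  0.978 -0.     1.779]
R [[0.983, 0.001, 0.182], [-0.182, -0.0, 0.983], [0.001, -1.0, 0.0]]
```

View pics/e3.png

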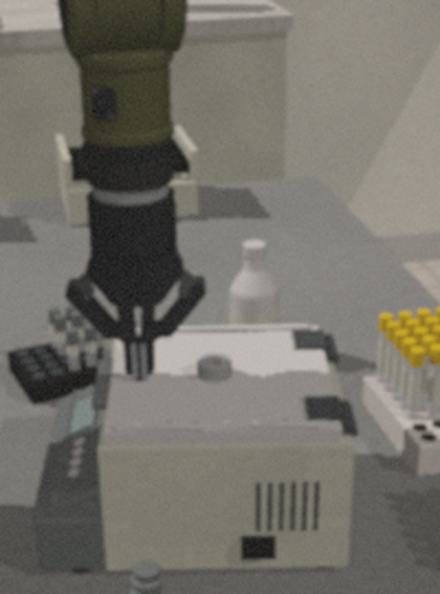

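The lid now looks shut: TCP at z=147.9 against an expected face height of 148, with a 15 N reaction. Next I lift and go to the holder.

Run:
```python
from h import *
goto([466,-341.5,300],-10.3)
```

```text
t 4.25 tcp [511.6  12.7 147.9] w 0.1 F [-5.4  0.6 14.9] q [ 0.025  0.199 -0.393  0.978 -0.     1.779]
R [[0.983, 0.001, 0.182], [-0.182, -0.0, 0.983], [0.001, -1.0, 0.0]]
shift [ 0.0198 -0.1521 -0.3566] dist 0.388 turn [-0.0002 -0.0033  0.0011]
```

{"api": "jog_arm", "payload": {
  "hand": 0.6,
  "steps": [
    [[0,-0.03,0],[0,0,0]],
    [[0,-0.065,0],[0,0,0]],
    [[0,-0.1,-0.01],[0,0,0]],
    [[0.002,-0.13,-0.034],[0,0,0]],
    [[0.005,-0.15,-0.066],[0,0,0]],
    [[0.008,-0.155,-0.1],[0,0,0]],
    [[0.01,-0.157,-0.138],[0,0,0]],
    [[0.012,-0.157,-0.176],[0,0,0]]
  ]
}}

```text
clock: 4.92
tcp_pos: [491.9, -164.2, 304.6]
tcp_rot: [0.705, -0.063, 0.065, -0.704]
contact_force: [0.9, 0.0, -1.4]
width: 50.7
```

{"api": "jog_arm", "payload": {
  "steps": [
    [[0.002,0,-0.035],[0,0,0]],
    [[0.004,0,-0.07],[0,0,0]],
    [[0.005,0,-0.1],[0,0,0]],
    [[0.006,0,-0.13],[0,0,0]],
    [[0.007,0,-0.155],[0,0,0]],
    [[0.008,0,-0.172],[0,0,0]],
    [[0.008,0,-0.18],[0,0,0]],
    [[0.008,0,-0.18],[0,0,0]]
  ]
}}

```text
clock: 5.58
tcp_pos: [466.1, -342.4, 302.9]
tcp_rot: [0.704, -0.065, 0.065, -0.704]
contact_force: [-0.2, -0.0, -0.7]
width: 51.0
```

Run:
```python
from h import *
goto([466,-341.5,148],-10.3)
s=snap("side","4"); t=snap("top","4")
crop(s,200,180,380,450,2.2,"f1.png"); crop(t,250,160,500,350,3,"f2.png")
```

```text
t 5.583 tcp [ 466.1 -342.4  302.9] w 51.0 F [-0.2 -0.  -0.7] q [-0.633  0.255  0.037  1.352 -0.     1.123]
R [[0.983, -0.0, 0.184], [-0.184, -0.0, 0.983], [-0.0, -1.0, -0.0]]
shift [-0.0002  0.1549  0.001 ] dist 0.155 turn [ 0.0003 -0.0055 -0.0001]
```

View pics/f1.png

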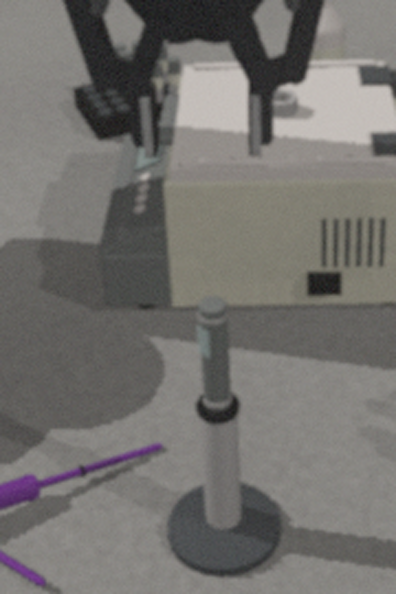

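View pics/f2.png

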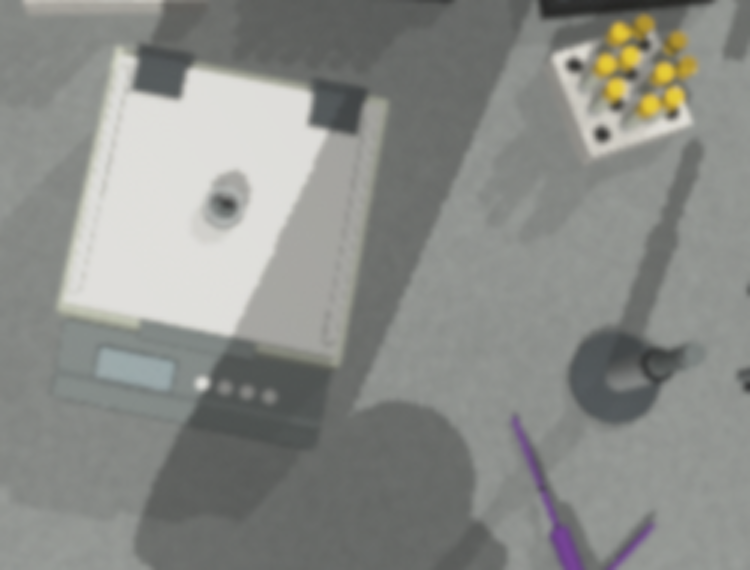

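Run:
```python
from h import *
s=load("side4");t=load("top4")
print(two(t,(250+692/3-.5,160+354/3-.5),s,(200+211/2.2-.5,180+306/2.2-.5)))
print(proj(s,[[466,-341.5,198],[466,-341.5,118],[466,-341.5,0]]),proj(t,[[466,-341.5,198],[466,-341.5,118],[466,-341.5,0]]))
crop(s,240,270,360,450,3.2,"g1.png",proj(s,[[466,-341.5,z] for z in (198,118,8)]))
crop(t,420,230,520,330,5,"g2.png",proj(t,[[466,-341.5,z] for z in (198,118,8)]))
```

```text
(array([ 465.59865363, -339.66891141,  194.53220421]), np.float64(0.25820036091147386))
[[295.88338013 317.26354741]
 [298.36377849 362.58280899]
 [301.56146262 420.83176966]] [[481.53672091 277.21518462]
 [469.35408176 280.82839618]
 [454.27283012 285.27876418]]
```

View pics/g1.png

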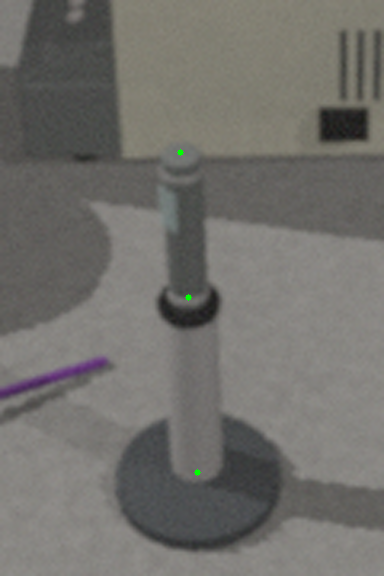

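View pics/g2.png

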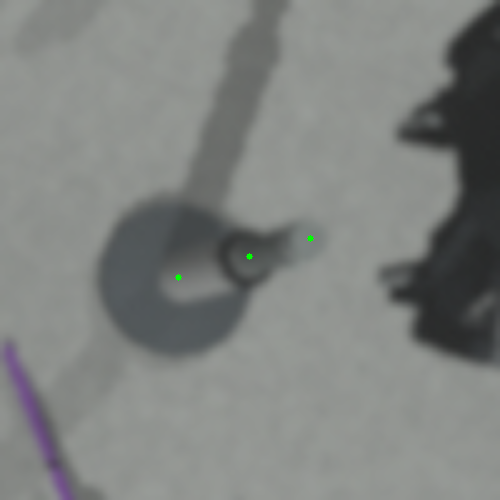

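{"api": "jog_arm", "payload": {
  "steps": [
    [[0,0.02,0.001],[0,0,0]],
    [[0,0.05,0.001],[0,0,0]],
    [[0,0.08,0.001],[0,0,0]],
    [[0,0.105,0.001],[0,0,0]],
    [[0,0.13,0.001],[0,0,0]],
    [[0,0.148,0.001],[0,0,0]],
    [[0,0.155,0.001],[0,0,0]],
    [[0,0.155,0.001],[0,0,0]]
  ]
}}

```text
clock: 6.35
tcp_pos: [465.9, -338.0, 146.7]
tcp_rot: [-0.704, 0.065, -0.063, 0.705]
contact_force: [0.2, 0.2, -0.6]
width: 50.9
```

Run:
```python
from h import *
st()
s=snap("side","5"); crop(s,220,200,380,450,2.4,"g3.png")
```

```text
t 6.35 tcp [ 465.9 -338.   146.7] w 50.9 F [ 0.2  0.2 -0.6] q [-0.628  0.317 -0.239  1.017  0.     1.124]
R [[0.984, -0.003, 0.18], [-0.18, 0.002, 0.984], [-0.003, -1.0, 0.002]]
```

View pics/g3.png

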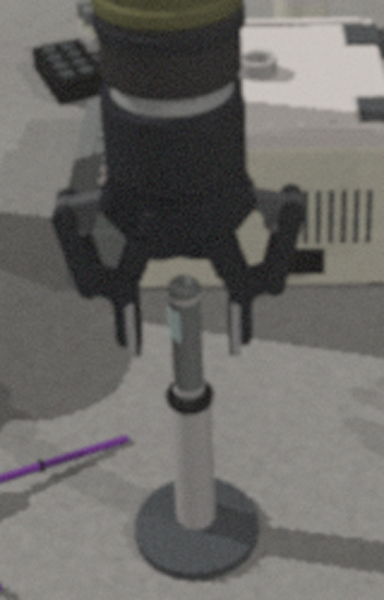

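{"api": "jog_arm", "payload": {
  "steps": [
    [[0,0,-0.001],[0,0,0]],
    [[0,0,-0.002],[0,0,0]],
    [[0,0,-0.002],[0,0,0]],
    [[0,0,-0.002],[0,0,0]],
    [[0,0,-0.002],[0,0,0]],
    [[0,0,-0.002],[0,0,0]],
    [[0,0,-0.002],[0,0,0]],
    [[0,0,-0.002],[0,0,0]]
  ]
}}

```text
clock: 7.07
tcp_pos: [466.2, -341.9, 148.3]
tcp_rot: [-0.704, 0.065, -0.065, 0.704]
contact_force: [0.6, -0.8, -0.6]
width: 51.4
```

{"api": "jog_arm", "payload": {
  "hand": 0,
  "steps": [
    [[0,0,0],[0,0,0]],
    [[0,0,0],[0,0,0]],
    [[0,0,0],[0,0,0]],
    [[0,0,0],[0,0,0]],
    [[0,0,0],[0,0,0]],
    [[0,0,0],[0,0,0]],
    [[0,0,0],[0,0,0]],
    [[0,0,0],[0,0,0]]
  ]
}}

```text
clock: 7.73
tcp_pos: [466.3, -342.0, 148.4]
tcp_rot: [0.704, -0.065, 0.065, -0.704]
contact_force: [0.3, 0.1, 0.9]
width: 16.5
```

Run:
```python
from h import *
st()
s=snap("side","6"); crop(s,220,200,380,450,2.4,"g4.png")
```

```text
t 7.733 tcp [ 466.3 -342.   148.4] w 16.5 F [0.3 0.1 0.9] q [-0.633  0.318 -0.234  1.018 -0.     1.121]
R [[0.983, 0.0, 0.182], [-0.182, -0.0, 0.983], [0.0, -1.0, -0.0]]
```

View pics/g4.png

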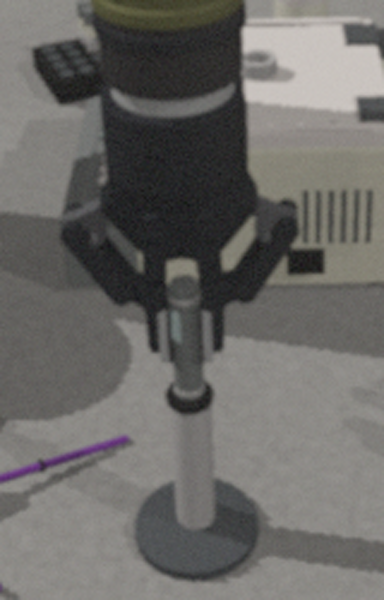

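{"api": "jog_arm", "payload": {
  "steps": [
    [[0,-0.008,0],[0,0,0]],
    [[0,-0.028,0],[0,0,0]],
    [[0,-0.055,0],[0,0,0]],
    [[0,-0.085,0],[0,0,0]],
    [[0,-0.115,0],[0,0,0]],
    [[0,-0.145,0],[0,0,0]],
    [[0,-0.17,0],[0,0,0]],
    [[0,-0.185,0],[0,0,0]]
  ]
}}

```text
clock: 8.45
tcp_pos: [466.6, -342.2, 337.0]
tcp_rot: [0.705, -0.064, 0.066, -0.704]
contact_force: [0.7, -0.8, -0.5]
width: 16.7
```

Run:
```python
from h import *
st()
s=snap("side","7"); crop(s,220,150,380,400,2.4,"g5.png")
t=snap("top","7"); crop(t,420,200,540,320,5,"g6.png")
```

```text
t 8.45 tcp [ 466.6 -342.2  337. ] w 16.7 F [ 0.7 -0.8 -0.5] q [-0.633  0.252  0.109  1.424  0.     1.121]
R [[0.983, 0.003, 0.182], [-0.182, -0.002, 0.983], [0.003, -1.0, -0.002]]
```

View pics/g5.png

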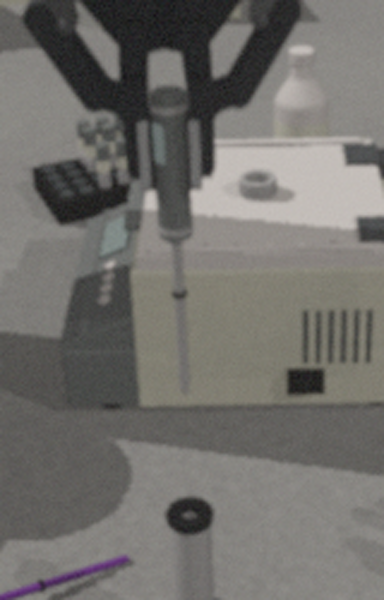

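View pics/g6.png

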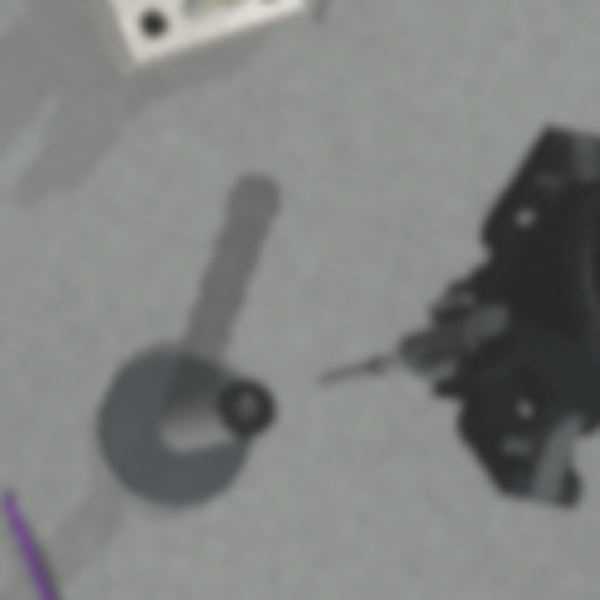

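Run:
```python
from h import *
s=load("side7");t=load("top7");t4=load("top4")
S=lambda x,y:(220+x/2.4-.5,150+y/2.4-.5); T=lambda x,y:(420+x/5-.5,200+y/5-.5)
print("tip",two(t,T(322,381),s,S(184,392))); print("ring",two(t,T(376,366),s,S(180,294)))
print("exp tip proj",proj(s,[466.6,-342.2,207.6]),S(184,392),proj(t,[466.6,-342.2,207.6]),T(322,381))
crop(t4,300,205,350,250,12,"p1.png",proj(t4,[w(15,0,163)]))
crop(s,310,210,350,240,15,"p2.png",proj(s,[w(15,0,163)]))
```

```text
tip (array([ 467.4089681 , -343.54973439,  206.84294448]), np.float64(1.8955755459816803))
ring (array([ 467.38618706, -342.58348169,  269.9543567 ]), np.float64(0.24708949103048522))
exp tip proj [[296.08836823 311.70977565]] (296.1666666666667, 312.83333333333337) [[483.42775239 276.46860994]] (483.9, 275.7)
```

View pics/p1.png

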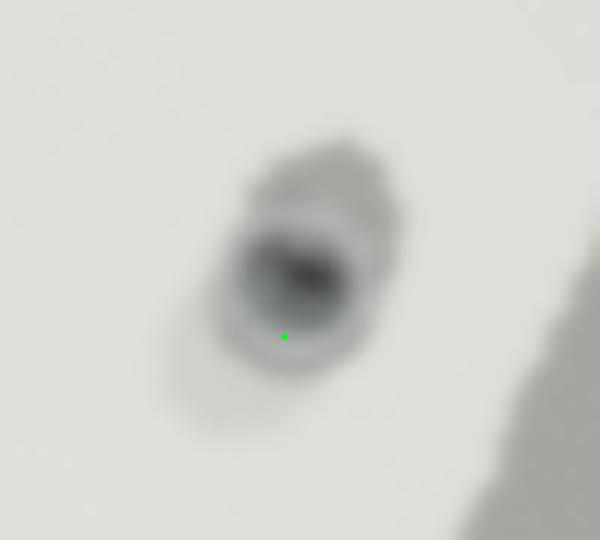

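View pics/p2.png

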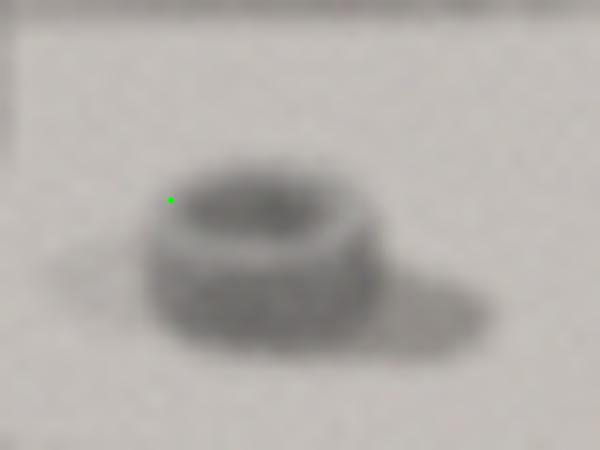

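Run:
```python
from h import *
s=load("side7");t=load("top4")
a=(323.7+.0,228.3); 
tu=(300+296/12-.5,205+284/12-.5); su=(310+262/15-.5,210+207/15-.5)
print(two(t,tu,s,su),onz(t,tu,163),onz(s,su,163))
def circ(c,r,z): return [[c[0]+r*np.cos(k),c[1]+r*np.sin(k),z] for k in np.arange(0,6.28,.35)]
c=two(t,tu,s,su)[0]
P=np.array(circ(c,11,163)+circ(c,16,163)+circ(c,16,148))
crop(t,300,205,350,250,12,"p1.png",proj(t,P)); crop(s,310,210,350,240,15,"p2.png",proj(s,P))
```

```text
(array([577.93636137,   2.05814327, 161.56501039]), np.float64(1.418424389799753)) [576.90286262   2.14969506 163.        ] [ 5.78116847e+02 -5.73457170e-01  1.63000000e+02]
```

View pics/p1.png

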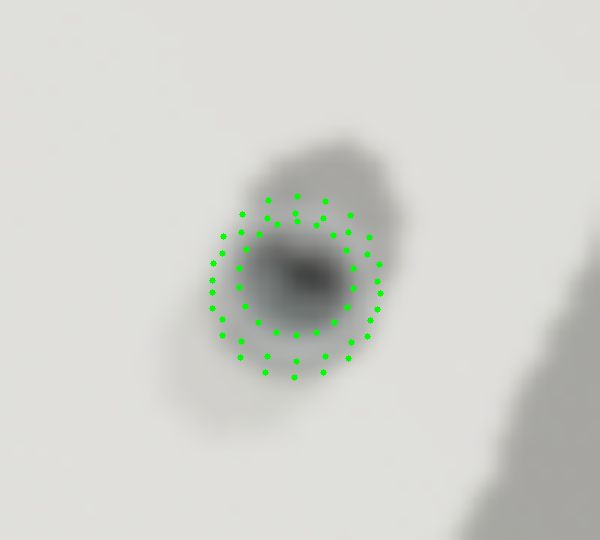

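View pics/p2.png

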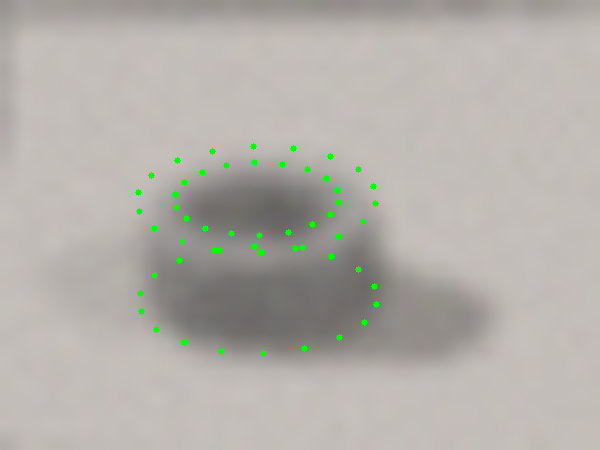

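Run:
```python
from h import *
goto([577,3,335],-10.5)
```

```text
t 8.55 tcp [ 467.3 -342.7  336.6] w 16.7 F [ 0.8 -0.2 -1.3] q [-0.633  0.252  0.108  1.422  0.     1.121]
R [[0.983, 0.004, 0.182], [-0.182, -0.003, 0.983], [0.005, -1.0, -0.002]]
shift [0.045  0.001  0.3599] dist 0.363 turn [0.0023 0.0003 0.0047]
```

{"api": "jog_arm", "payload": {
  "steps": [
    [[0.001,0,0.01],[0,0,0]],
    [[0.003,0,0.03],[0,0,0]],
    [[0.007,0,0.055],[0,0,0]],
    [[0.01,0,0.082],[0,0,0]],
    [[0.014,0,0.11],[0,0,0]],
    [[0.017,0,0.138],[0,0,0]],
    [[0.021,0,0.166],[0,0,0]],
    [[0.024,0,0.194],[0,0,0]]
  ]
}}

```text
clock: 9.22
tcp_pos: [524.3, -153.2, 331.0]
tcp_rot: [-0.704, 0.066, -0.063, 0.705]
contact_force: [1.2, -0.3, -0.5]
width: 16.5
```

{"api": "jog_arm", "payload": {
  "steps": [
    [[0.003,0,0.028],[0,0,0]],
    [[0.007,0,0.056],[0,0,0]],
    [[0.01,0,0.084],[0,0,0]],
    [[0.013,0,0.108],[0,0,0]],
    [[0.016,0,0.13],[0,0,0]],
    [[0.018,0,0.148],[0,0,0]],
    [[0.02,0,0.16],[0,0,0]],
    [[0.021,0,0.166],[0,0,0]]
  ]
}}

```text
clock: 9.88
tcp_pos: [575.4, 5.8, 331.4]
tcp_rot: [-0.704, 0.065, -0.063, 0.704]
contact_force: [-0.2, -0.5, -1.2]
width: 16.6
```

{"api": "jog_arm", "payload": {
  "steps": [
    [[0,0,0],[0,0,0]],
    [[0,0,0],[0,0,0]],
    [[0,0,0],[0,0,0]],
    [[0,0,0],[0,0,0]],
    [[0,0,0],[0,0,0]],
    [[0,0,0],[0,0,0]],
    [[0,0,0],[0,0,0]],
    [[0,0,0],[0,0,0]]
  ]
}}

```text
clock: 10.55
tcp_pos: [575.9, 3.6, 333.4]
tcp_rot: [0.704, -0.065, 0.065, -0.704]
contact_force: [0.3, -0.5, -0.9]
width: 16.8
```

Run:
```python
from h import *
goto([577,3,335],-10.5)
s=snap("side","8"); crop(s,240,80,400,300,2.7,"h1.png")
t=snap("top","8"); crop(t,260,150,400,290,4.2,"h2.png")
```

```text
t 10.55 tcp [575.9   3.6 333.4] w 16.8 F [ 0.3 -0.5 -0.9] q [ 0.006  0.249  0.097  1.419 -0.     1.761]
R [[0.983, 0.0, 0.182], [-0.182, -0.0, 0.983], [0.0, -1.0, 0.0]]
shift [ 0.0012 -0.0016 -0.0004] dist 0.002 turn [-0.     -0.0002  0.0002]
```

View pics/h1.png

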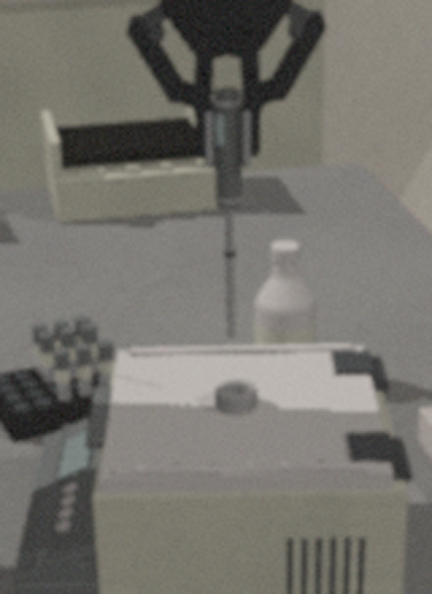

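View pics/h2.png

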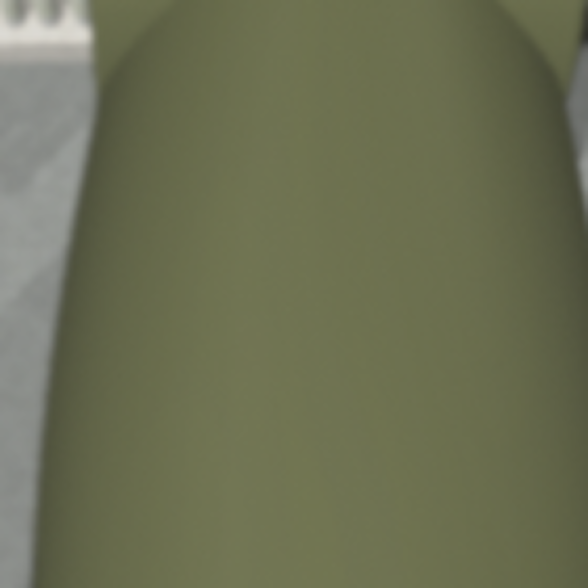

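Run:
```python
from h import *
s=load("side8"); t7=load("top7"); s7=load("side7")
def ax(p,dz=130.4): return [[p[0],p[1],p[2]-dz+k] for k in (0,65,100)]
A=proj(s,ax((575.9,3.6,333.4))); print(A)
crop(s,305,140,345,245,5.6,"i1.png",A)
B=proj(t7,ax((467.2,-342.6,336.7))); print(B)
crop(t7,470,260,520,290,14,"i2.png",B)
C=proj(s7,ax((466.8,-342.3,336.9)));crop(s7,275,235,315,325,6.5,"i3.png",C)
im=cv2.hconcat([cv2.resize(cv2.imread("pics/"+f),(300,588)) for f in("i1.png","i3.png")]);cv2.imwrite("pics/i4.png",im)
```

```text
[[325.16109294 204.22124377]
 [324.63865699 172.89360017]
 [324.34205353 155.15298601]]
[[483.37721929 276.25868628]
 [494.96593459 272.77550027]
 [501.87287923 270.69209304]]
```

View pics/i4.png

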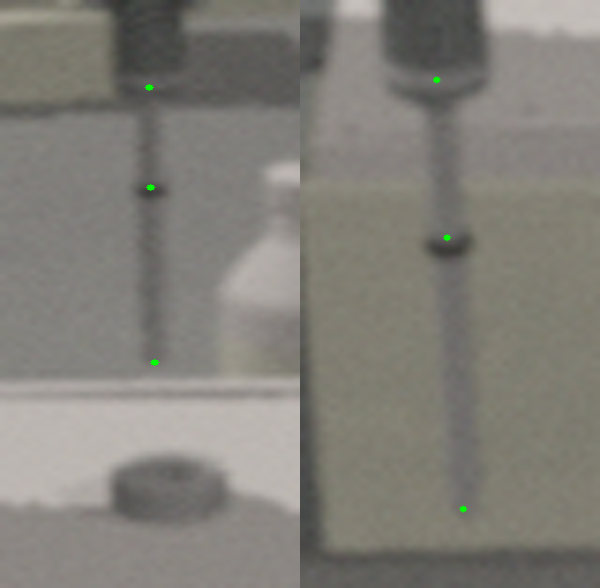

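View pics/i2.png

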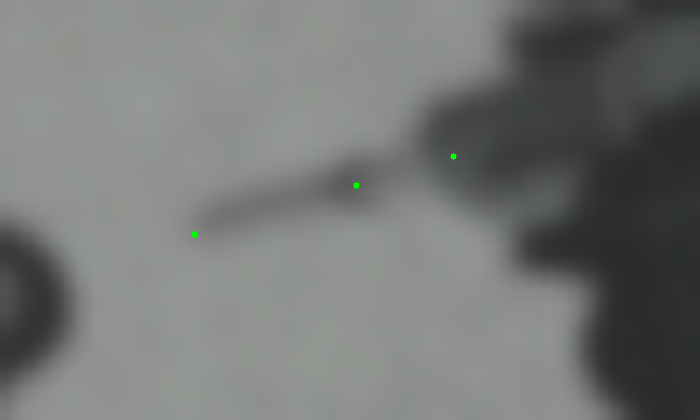

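Run:
```python
from h import *
goto([577.9,2.2,299.4])
s=load("side8")
for X in (576,577,578,579): print(X,proj(s,[X,2.2,163]))
```

```text
t 10.65 tcp [576.    3.7 333.3] w 16.5 F [-0.3  0.6 -1. ] q [ 0.007  0.25   0.098  1.419 -0.     1.761]
R [[0.983, 0.0, 0.182], [-0.182, -0.0, 0.983], [0.0, -1.0, -0.0]]
shift [ 0.0022  0.0339 -0.0012] dist 0.034 turn [0. 0. 0.]
576 [[325.65309792 222.81353957]]
577 [[326.14224087 222.76279738]]
578 [[326.63124178 222.71207087]]
579 [[327.12010066 222.66136002]]
```

{"api": "jog_arm", "payload": {
  "steps": [
    [[0.001,0.002,0],[0,0,0]],
    [[0.002,0.006,-0.001],[0,0,0]],
    [[0.003,0.012,-0.001],[0,0,0]],
    [[0.003,0.02,-0.001],[0,0,0]],
    [[0.003,0.028,-0.001],[0,0,0]],
    [[0.003,0.032,-0.001],[0,0,0]],
    [[0.003,0.034,-0.001],[0,0,0]],
    [[0.003,0.034,-0.001],[0,0,0]]
  ]
}}

```text
clock: 11.32
tcp_pos: [578.3, 2.4, 298.4]
tcp_rot: [0.704, -0.065, 0.064, -0.704]
contact_force: [0.5, -0.1, -0.9]
width: 16.4
```

{"api": "jog_arm", "payload": {
  "steps": [
    [[0,0,0],[0,0,0]],
    [[0,0,0],[0,0,0]],
    [[0,0,0],[0,0,0]],
    [[0,0,0],[0,0,0]],
    [[0,0,0],[0,0,0]],
    [[0,0,0],[0,0,0]],
    [[0,0,0],[0,0,0]],
    [[0,0,0],[0,0,0]]
  ]
}}

```text
clock: 11.98
tcp_pos: [578.7, 2.4, 299.3]
tcp_rot: [-0.704, 0.065, -0.065, 0.704]
contact_force: [-0.5, 0.3, -0.7]
width: 16.7
```

Run:
```python
from h import *
q,R=st()
s=snap("side","9")
p=q["tcp_pos"]
pts=[[p[0],p[1],p[2]-130.4+k] for k in (0,65)]; print(proj(s,pts))
crop(s,300,160,350,245,7,"j1.png")
```

```text
t 11.983 tcp [578.7   2.4 299.3] w 16.7 F [-0.5  0.3 -0.7] q [0.004 0.256 0.03  1.345 0.    1.758]
R [[0.983, 0.0, 0.182], [-0.182, 0.0, 0.983], [0.0, -1.0, 0.0]]
[[326.93686778 219.99344598]
 [326.48200249 189.69448505]]
```

View pics/j1.png

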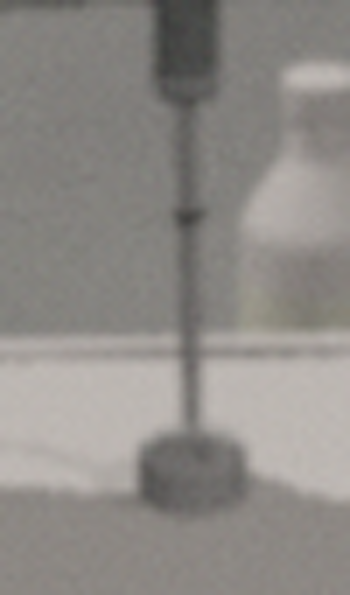

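```bash
cat >> h.py <<'E'
def avg(n,k=8):
    from plant import eyes
    ims=[];
    for i in range(k):
        s=eyes.snapshot(n); ims.append(s["img"].astype(np.float32))
    s["img"]=np.clip(np.mean(ims,0),0,255).astype(np.uint8); s["f"]=np.mean(ims,0); return s
E
python3 - <<'E'
from h import *
s=avg("side",10); np.save("pics/sideA.npy",s,allow_pickle=True)
crop(s,305,180,350,240,10,"k1.png",)
g=s["f"].mean(2)
for r in (200,205,210,214,217): print(r,g[r,318:336].round(0).astype(int))
for r in (224,226,228,230): print(r,g[r,312:346].round(0).astype(int))
E
```

```text
200 [130 131 130 132 133 132 130 117 103 105 119 128 129 130 131 134 142 147]
205 [131 131 131 131 131 130 129 117 104 105 115 123 129 130 131 134 142 147]
210 [147 147 146 144 142 144 142 126 106 107 121 134 141 140 141 144 144 140]
214 [183 183 183 182 183 184 181 161 125 114 143 172 182 184 183 183 182 183]
217 [182 183 183 183 183 184 180 165 131 116 143 172 182 183 183 183 183 183]
224 [182 182 184 183 183 182 179 159 126 112 104 104 106 106 105 101  97 100
 110 115 115 115 133 163 181 184 183 183 183 183 183 183 184 183]
226 [174 173 175 175 172 170 166 143 103  96 103 107 109 112 111 112 108 109
 113 116 115 110 117 151 177 182 183 183 183 183 183 183 183 183]
228 [178 171 168 169 169 170 166 141  99  86  91  94  97 100 104 106 107 109
 108 108 108 105 106 122 139 152 159 163 170 179 182 183 184 184]
230 [159 156 149 145 145 145 141 126  99  88  90  93  96 100 102 105 106 108
 108 108 107 106 111 122 133 136 135 135 137 142 150 159 159 162]
```

View pics/k1.png

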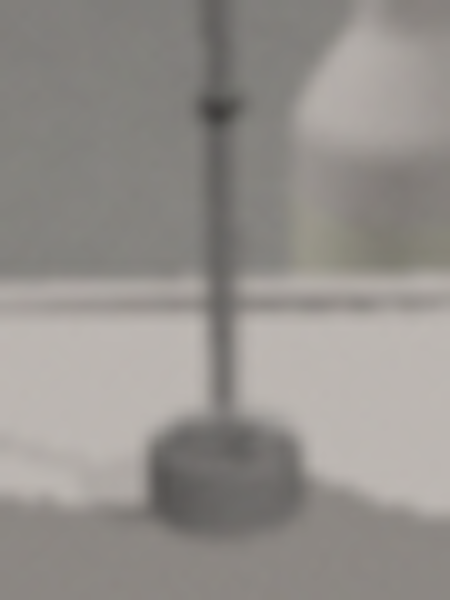

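Run:
```python
from h import *
s=load("sideA"); g=s["f"].mean(2)
for c in (322,325,329,332): print(c,dict(zip(range(216,238),g[216:238,c].round(0).astype(int))))
for y in (0,2.4,5):
    c=(578.7,y)
    far=proj(s,[c[0]+2.5,c[1]+15.8,163])[0];near=proj(s,[c[0]-2.5,c[1]-15.8,148])[0];cc=proj(s,[c[0],c[1],163])[0]
    bf=proj(s,[c[0]+1.8,c[1]+10.9,163])[0];bn=proj(s,[c[0]-1.8,c[1]-10.9,163])[0]
    print(y,far,near,cc,"bore",bf,bn)
```

```text
322 {216: np.int64(182), 217: np.int64(183), 218: np.int64(184), 219: np.int64(183), 220: np.int64(181), 221: np.int64(167), 222: np.int64(142), 223: np.int64(116), 224: np.int64(104), 225: np.int64(107), 226: np.int64(103), 227: np.int64(94), 228: np.int64(91), 229: np.int64(90), 230: np.int64(90), 231: np.int64(92), 232: np.int64(104), 233: np.int64(124), 234: np.int64(134), 235: np.int64(136), 236: np.int64(136), 237: np.int64(136)}
325 {216: np.int64(165), 217: np.int64(165), 218: np.int64(164), 219: np.int64(165), 220: np.int64(160), 221: np.int64(145), 222: np.int64(122), 223: np.int64(108), 224: np.int64(106), 225: np.int64(107), 226: np.int64(112), 227: np.int64(106), 228: np.int64(100), 229: np.int64(101), 230: np.int64(100), 231: np.int64(101), 232: np.int64(104), 233: np.int64(116), 234: np.int64(129), 235: np.int64(135), 236: np.int64(136), 237: np.int64(136)}
329 {216: np.int64(171), 217: np.int64(172), 218: np.int64(172), 219: np.int64(170), 220: np.int64(163), 221: np.int64(147), 222: np.int64(121), 223: np.int64(103), 224: np.int64(100), 225: np.int64(100), 226: np.in
[... 417 characters left out ...]
5: np.int64(114), 226: np.int64(115), 227: np.int64(112), 228: np.int64(108), 229: np.int64(106), 230: np.int64(107), 231: np.int64(108), 232: np.int64(116), 233: np.int64(128), 234: np.int64(135), 235: np.int64(136), 236: np.int64(135), 237: np.int64(135)}
0 [326.8326043  219.68157633] [327.66418683 233.47311689] [327.19462576 223.14730817] bore [326.98033689 220.74231878] [327.41309453 225.59936116]
2.4 [326.59543723 219.18230618] [327.42036617 232.93468711] [326.95339335 222.63386607] bore [326.74185088 220.23872958] [327.16905373 225.07577664]
5 [326.33959643 218.64372808] [327.15737048 232.35391576] [326.69318242 222.08003277] bore [326.48459193 219.69550216] [326.90582442 224.51102649]
```

Run:
```python
from h import *
s=load("sideA"); g=s["f"].mean(2)
for c in (324,325,326,327,328,329): print(c,g[184:198,c].round(0).astype(int))
print("handle end"); 
for c in (322,326,330): print(c,g[166:182,c].round(0).astype(int))
print("tip")
for c in (326,327,328): print(c,g[212:230,c].round(0).astype(int))
p=(578.7,2.4,168.9); print(proj(s,[[p[0],p[1],p[2]+k] for k in (0,63.5,65,66.5,100)]))
print(proj(s,[[p[0]-.6,p[1]-3.9,p[2]+k] for k in (63.5,66.5)]),proj(s,[p[0]-1.4,p[1]-8.9,p[2]+100]))
```

```text
324 [125 126 126 125 123 117 110 112 120 127 128 128 128 128]
325 [112 115 114 113 111 100  84  86 104 113 114 114 114 114]
326 [100 101 100 100 100  93  72  65  84  98  99  99  99 100]
327 [103 104 104 104 105  98  78  71  92 104 105 105 105 104]
328 [117 117 117 117 116 105  89  96 112 118 120 119 119 118]
329 [126 126 126 127 124 116 111 118 127 130 130 129 129 129]
handle end
322 [ 85  86  86  83  86  91  96 104 118 124 125 125 126 126 127 127]
326 [73 72 74 72 76 88 96 87 81 88 96 99 98 99 99 99]
330 [ 84  85  83  86  93 103 100 100 115 126 127 128 128 127 128 127]
tip
326 [120 121 125 129 131 131 130 131 135 132 117 106 105 106 111 108 104 103]
327 [112 112 114 116 116 116 115 117 124 124 112 103 101 102 112 109 106 104]
328 [143 144 143 144 144 143 144 144 143 134 115 102  97  99 108 110 107 106]
[[326.91354494 219.97832636]
 [326.46879148 190.40079318]
 [326.45792175 189.67932527]
 [326.44703467 188.95677292]
 [326.19928649 172.53232538]]
[[326.56883097 191.18139478]
 [326.54714956 189.73335653]] [[326.4147582  174.20689948]]
```

{"api": "jog_arm", "payload": {
  "steps": [
    [[0,0.002,0],[0,0,0]],
    [[0,0.006,0],[0,0,0]],
    [[0,0.011,0],[0,0,0]],
    [[0,0.016,0],[0,0,0]],
    [[0,0.021,0],[0,0,0]],
    [[0,0.026,0],[0,0,0]],
    [[0,0.03,0],[0,0,0]],
    [[0,0.032,0],[0,0,0]]
  ]
}}

```text
clock: 13.2
tcp_pos: [578.4, 2.4, 266.3]
tcp_rot: [0.704, -0.065, 0.064, -0.704]
contact_force: [0.7, -0.5, -1.7]
width: 16.7
```

Run:
```python
from h import *
q,R=st()
s=avg("side",6); crop(s,305,180,350,240,10,"k2.png")
```

```text
t 13.2 tcp [578.4   2.4 266.3] w 16.7 F [ 0.7 -0.5 -1.7] q [ 0.004  0.262 -0.036  1.273  0.     1.758]
R [[0.983, -0.001, 0.182], [-0.182, -0.0, 0.983], [-0.001, -1.0, -0.0]]
```

View pics/k2.png

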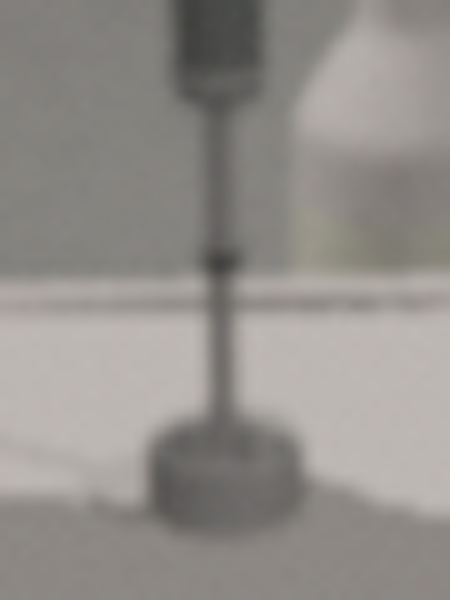

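{"api": "jog_arm", "payload": {
  "steps": [
    [[0,0.003,0],[0,0,0]],
    [[0,0.008,0],[0,0,0]],
    [[0.0005,0.014,0],[0,0,0]],
    [[0.0005,0.02,0],[0,0,0]],
    [[0.0005,0.026,0],[0,0,0]],
    [[0.0005,0.031,0],[0,0,0]],
    [[0.0005,0.035,0],[0,0,0]],
    [[0.0005,0.037,0],[0,0,0]]
  ]
}}

```text
clock: 14.17
tcp_pos: [578.8, 2.3, 229.3]
tcp_rot: [0.704, -0.065, 0.064, -0.704]
contact_force: [-0.1, 0.2, -1.4]
width: 16.4
```

{"api": "jog_arm", "payload": {
  "steps": [
    [[0,0,0],[0,0,0]],
    [[0,0,0],[0,0,0]],
    [[0,0,0],[0,0,0]],
    [[0,0,0],[0,0,0]],
    [[0,0,0],[0,0,0]],
    [[0,0,0],[0,0,0]],
    [[0,0,0],[0,0,0]],
    [[0,0,0],[0,0,0]]
  ]
}}

```text
clock: 14.83
tcp_pos: [579.3, 2.3, 230.3]
tcp_rot: [-0.704, 0.065, -0.065, 0.704]
contact_force: [-0.7, -0.7, -1.7]
width: 16.8
```

Run:
```python
from h import *
q,R=st()
s=avg("side",10); np.save("pics/sideB.npy",s,allow_pickle=True); crop(s,305,190,350,240,13,"k3.png")
q,R=st()
g=s["f"].mean(2)
for r in (211,213,215,217): print(r,g[r,318:336].round(0).astype(int))
for c in (324,325,326,327,328,329): print(c,dict(zip(range(214,232),g[214:232,c].round(0).astype(int).tolist())))
p=q["tcp_pos"]
print(proj(s,[[p[0],p[1],p[2]-65.4]]),proj(s,[[p[0]-.7,p[1]-4,p[2]-65.4+k] for k in(-1.5,1.5)]))
```

```text
t 14.833 tcp [579.3   2.3 230.3] w 16.8 F [-0.7 -0.7 -1.7] q [ 0.004  0.275 -0.102  1.194  0.     1.758]
R [[0.983, 0.0, 0.182], [-0.182, 0.0, 0.983], [0.0, -1.0, 0.0]]
t 15.333 tcp [579.2   2.3 230.3] w 16.6 F [ 0.3  0.  -0.7] q [ 0.004  0.275 -0.102  1.194  0.     1.758]
R [[0.983, 0.0, 0.182], [-0.182, 0.0, 0.983], [0.0, -1.0, 0.0]]
211 [167 167 166 166 165 166 164 149 118 105 124 150 164 166 166 168 167 165]
213 [184 185 185 185 185 185 183 165 128 108 132 166 183 185 185 185 184 185]
215 [184 184 184 185 185 185 182 165 128 108 133 166 182 185 185 185 185 184]
217 [184 185 184 184 184 185 183 169 135 111 133 167 182 185 185 184 185 185]
324 {214: 183, 215: 182, 216: 182, 217: 183, 218: 184, 219: 183, 220: 175, 221: 153, 222: 121, 223: 99, 224: 97, 225: 102, 226: 109, 227: 104, 228: 98, 229: 98, 230: 98, 231: 98}
325 {214: 164, 215: 165, 216: 166, 217: 169, 218: 172, 219: 171, 220: 162, 221: 139, 222: 107, 223: 89, 224: 95, 225: 103, 226: 109, 227: 107, 228: 100, 229: 100, 230: 100, 231: 100}
326 {214: 127, 215: 128, 216: 131, 217: 135, 218: 140, 219: 140, 220: 133, 221: 113, 222: 86, 223: 71, 224: 86, 225: 100, 226: 110, 227: 109, 228: 104, 229: 103, 230: 103, 231: 104}
327 {214: 108, 215: 108, 216: 110, 217: 111, 218: 112, 219: 114, 220: 110, 221: 99, 222: 76, 223: 66, 224: 86, 225: 100, 226: 111, 227: 111, 228: 106, 229: 106, 230: 104, 231: 105}
328 {214: 134, 215: 133, 216: 133, 217: 133, 218: 133, 219: 133, 220: 127, 221: 112, 222: 84, 223: 70, 224: 87, 225: 102, 226: 112, 227: 113, 228: 107, 229: 108, 230: 106, 231: 108}
329 {214: 167, 215: 166, 216: 166, 217: 167, 218: 166, 219: 165, 220: 157, 221: 136, 222: 104, 223: 88, 224: 96, 225: 104, 226: 111, 227: 113, 228: 108, 229: 108, 230: 109, 231: 108}
[[327.2173907  221.79521486]] [[327.28759849 223.36141   ]
 [327.26778344 222.00899135]]
```

View pics/k3.png

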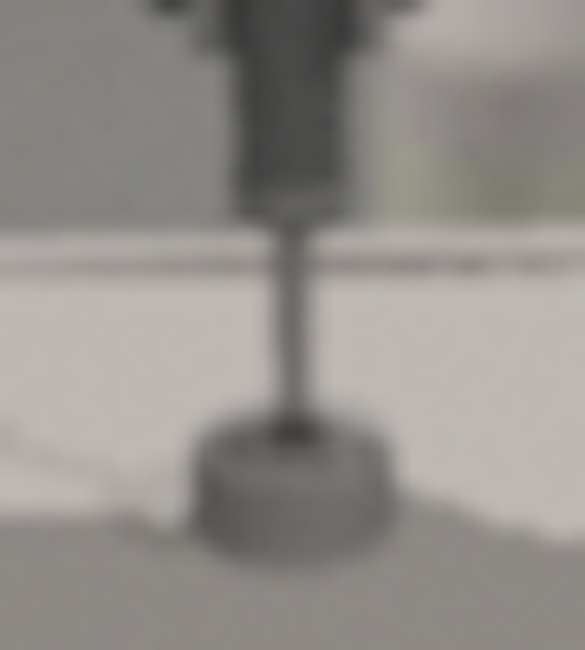

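{"api": "jog_arm", "payload": {
  "steps": [
    [[0,0.0005,0],[0,0,0]],
    [[0,0.001,0],[0,0,0]],
    [[0,0.0018,0],[0,0,0]],
    [[0,0.0018,0],[0,0,0]],
    [[0,0.0018,0],[0,0,0]],
    [[0,0.0018,0],[0,0,0]],
    [[0,0.0018,0],[0,0,0]],
    [[0,0.0018,0],[0,0,0]]
  ]
}}

```text
clock: 16.0
tcp_pos: [579.2, 2.3, 228.5]
tcp_rot: [0.704, -0.065, 0.065, -0.704]
contact_force: [-0.0, -0.1, -1.3]
width: 16.7
```

{"api": "jog_arm", "payload": {
  "steps": [
    [[0,0,0],[0,0,0]],
    [[0,0,0],[0,0,0]],
    [[0,0,0],[0,0,0]],
    [[0,0,0],[0,0,0]],
    [[0,0,0],[0,0,0]],
    [[0,0,0],[0,0,0]],
    [[0,0,0],[0,0,0]],
    [[0,0,0],[0,0,0]]
  ]
}}

```text
clock: 16.67
tcp_pos: [579.2, 2.3, 228.5]
tcp_rot: [-0.704, 0.065, -0.065, 0.704]
contact_force: [0.4, 1.3, -0.5]
width: 16.7
```

Run:
```python
from h import *
q,R=st()
s=avg("side",10); crop(s,305,190,350,240,13,"k4.png"); np.save("pics/sideC.npy",s,allow_pickle=True)
q,R=st()
g=s["f"].mean(2)
for r in (211,213,215,217): print(r,g[r,318:336].round(0).astype(int))
for c in (326,327,328): print(c,dict(zip(range(214,232),g[214:232,c].round(0).astype(int).tolist())))
A=load("sideA")["f"].mean(2)
for c in (322,327,332): print(c,"collar bottom A/C",A[228:237,c].round(0),g[228:237,c].round(0))
t=avg("top",1); cv2.imwrite("pics/topD.png",t["img"][:,:,::-1])
cv2.imwrite("pics/sideD.png",s["img"][:,:,::-1])
```

```text
t 16.667 tcp [579.2   2.3 228.5] w 16.7 F [ 0.4  1.3 -0.5] q [ 0.004  0.275 -0.105  1.191  0.     1.758]
R [[0.983, -0.0, 0.182], [-0.182, 0.0, 0.983], [-0.0, -1.0, 0.0]]
t 17.167 tcp [579.2   2.3 228.4] w 17.0 F [ 0.3  1.  -1. ] q [ 0.004  0.275 -0.105  1.191  0.     1.758]
R [[0.983, -0.0, 0.182], [-0.182, 0.0, 0.983], [-0.0, -1.0, 0.0]]
211 [166 166 167 166 166 166 164 150 118 104 124 150 164 167 166 166 168 165]
213 [185 184 185 184 184 186 183 165 128 107 133 166 183 185 185 185 185 184]
215 [185 184 184 184 185 185 183 164 128 108 132 166 183 184 185 184 184 184]
217 [185 185 184 185 184 185 183 169 136 111 134 167 182 185 184 184 184 184]
326 {214: 128, 215: 128, 216: 129, 217: 136, 218: 140, 219: 140, 220: 132, 221: 117, 222: 96, 223: 73, 224: 71, 225: 91, 226: 109, 227: 109, 228: 105, 229: 103, 230: 103, 231: 104}
327 {214: 108, 215: 108, 216: 108, 217: 111, 218: 112, 219: 113, 220: 110, 221: 105, 222: 94, 223: 72, 224: 65, 225: 91, 226: 111, 227: 111, 228: 106, 229: 105, 230: 104, 231: 105}
328 {214: 133, 215: 132, 216: 133, 217: 134, 218: 133, 219: 133, 220: 128, 221: 118, 222: 98, 223: 73, 224: 68, 225: 91, 226: 110, 227: 112, 228: 109, 229: 107, 230: 106, 231: 108}
322 collar bottom A/C [ 91.  90.  90.  92. 104. 124. 134. 136. 136.] [ 91.  90.  91.  93. 106. 124. 136. 137. 137.]
327 collar bottom A/C [106. 104. 105. 105. 107. 115. 129. 134. 136.] [106. 105. 104. 105. 107. 116. 130. 136. 137.]
332 collar bottom A/C [108. 106. 107. 108. 116. 128. 135. 136. 135.] [109. 108. 107. 110. 117. 130. 136. 138. 138.]
```

View pics/k4.png

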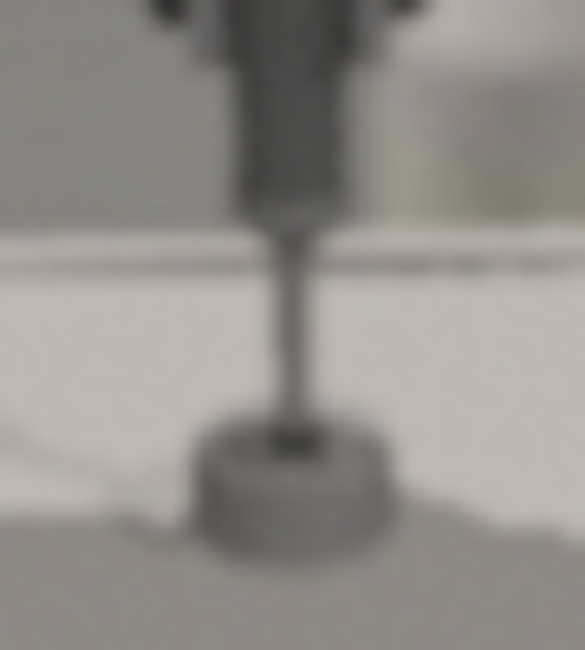

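View pics/sideD.png

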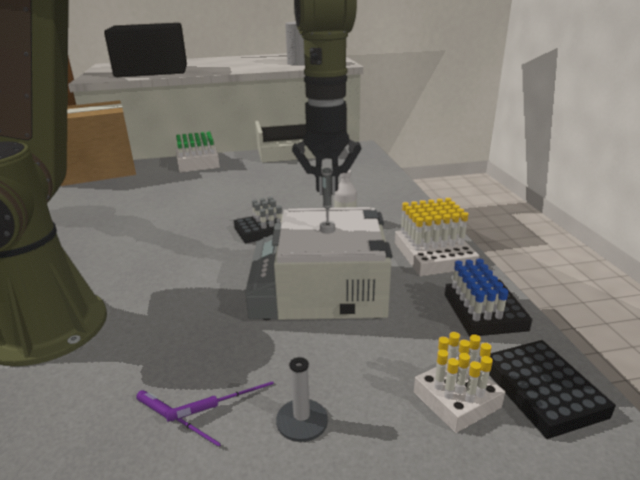

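View pics/topD.png

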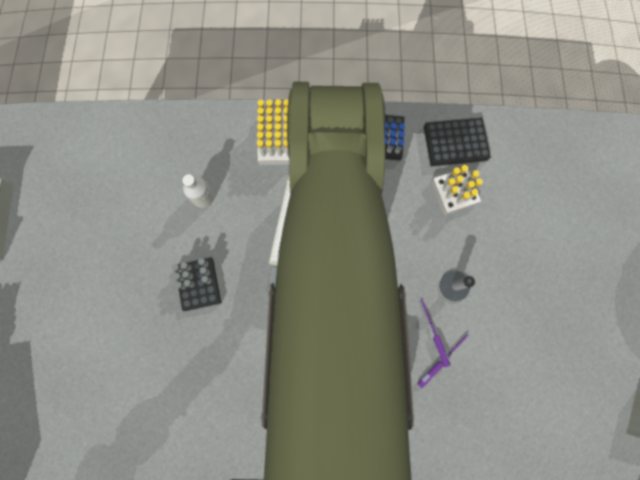

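Stem is upright and centred. The ring sits at the collar rim, the lid is shut and the bystanders are unmoved, so I'm handing in.

Run:
```python
from h import *
from plant import ctrl
q,R=st(); print(abs(q["qvel"]).max())
print(ctrl.finish_job())
```

```text
t 17.217 tcp [579.2   2.3 228.5] w 16.8 F [-0.1 -0.2 -1.5] q [ 0.004  0.275 -0.105  1.191  0.     1.758]
R [[0.983, -0.0, 0.182], [-0.182, 0.0, 0.983], [-0.0, -1.0, 0.0]]
0.001956652894386656
the job is handed in; nothing more can be done
None
```

I pushed the lid shut, lifted the grey thermometer out of its holder and lowered it through the port. I handed the job in at 17.2 s with the arm still holding it.

**Lid:** The fingertips ended on its outer face at z = 147.9 mm, against 148 mm expected when shut. The reaction force was about 15 N.

**Centring:** In the side picture the stem is within about 0.1 px (0.3 mm) of the collar's middle across the view. Along the view, y is less sure, to about 1–2 mm. The arm blocked the top camera at the end, so y rests on the earlier top view of the port and on ring and collar rows in the side view. Clearance from the ring to the bore is 7 mm.

**Ring height:** From the arm's position the ring is at about 163 mm, the rim height. The side picture agrees to about 0.6 mm. Both assume the handle had been resting fully on the holder.

**Stillness and contact:** The tool was vertical and at rest, and the force reading was only noise (about 1.5 N or less). I saw no sign of the thermometer touching the incubator.

**Bystanders:** The racks and bottle appear to stand where they were.

**Disagreements:** The two cameras differed by about 1–2 mm on the port and the held thermometer, which is within their calibration. My first estimate of the incubator's position, from its rim corners, was about 10 mm off in x; I corrected it from the port itself. The two purple look-alikes fell over while I was working on the lid. I never went near them, and they are lying on the bench.

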